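# Uncover the sharpening stone and hold its start switch over

### The arm

A 7-joint arm with a two-finger parallel gripper is mounted at the origin on the work surface. World frame = base frame: x ahead of the robot, y to its left, z up, the work surface at z = 0. Lengths are in m, angles in rad, forces in N, time in s.
With the tool pointing down it reaches from about 0.425 to 0.875 m from the base axis. Payload 4.7 kg.
Tool frame: the origin (TCP) lies midway between the tips of the shut fingers; the grasp point (between the pads) lies 19 mm behind it; z points along the fingers, y is the line along which they close (so a half turn about z gives the same grasp; the last joint's range is limited). The gripper opens to 85 mm and grips with 20 to 120 N. Pads are 22 mm wide; open, the fingers measure 114 mm over their backs; the gripper's body (76 mm by 85 mm) begins 54 mm behind the grasp point. The pads swing forward as they close: fully open they stand 13 mm farther back than shut.
Start: joints at [1.264, 0.321, -0.07, 1.45, 0.023, 1.371, -0.057], TCP at [0.205, -0.617, 0.231] pointing down, gripper open.
Joint ranges: [-2.86, 2.86], [-0.3, 2.09], [-1.38, 1.24], [0.06, 2.45], [-1.56, 4.7], [0.09, 2.05], [-2.69, 2.69]. Speed limits (rad/s): [2.57, 2.57, 3.14, 3.14, 3.14, 3.14, 3.14].

### API

Orientations are given as a unit quaternion [w, x, y, z].
In Python, from workcell import r gives the robot as it stands.
- The arm moves only by the tool play_rows, never from a script. Its argument "targets" is a list of rows, each an object with "slide": the shift along the world's x, y, z in mm, a list of three; "turn": the turn, a rotation vector about the world's x, y, z in degrees, a list of three; "grip": the opening, from -1 (shut) to 1 (fully open). In form: [{"slide": [tx, ty, tz], "turn": [rx, ry, rz], "grip": grip}, ...]. A call has exactly 5 rows; each row is the pose to reach, as a shift and turn from the pose commanded when the call began; what a row does not reach only later rows make up. A row lasts 1/10 s, in which the tool goes at most 50 mm and 8.59 degrees, less where a joint would pass 70% of its speed; a pose out of reach is approached as far as the arm can. A call with a gripper value outside its range is refused whole. The fingers move at their own pace and stop on an object; "squeeze" is the grip in N (left out, the last holds). Time passes only in rows, so rows that repeat a pose let the fingers close, or fill a call up. It gives the time, the measured TCP pose, the force, the opening and the grip force at its end, in the units of the state.
- r.sense(): the state, without advancing time (a new reading comes with each control period).
- r.read_camera(name): name is "scene" or "side" or "wrist"; returns the picture (384x512x3 uint8, blue, green, red); there is no depth.
- r.camera_params(name): a dict with "fx", "fy", "cx", "cy" (pixels), "R" (3x3) and "t" (3): a world point X has camera coordinates R X + t; the wrist camera has in their place "mount" (4x4, takes a point from camera to tool coordinates, whose origin is the TCP and whose axes are the flange's). Camera axes: x right, y down, z forward; pixel columns grow to the right and rows downward; lengths in m; the calibration is good to about 2 mm. The wrist camera is an equidistant fisheye: a pixel r from the principal point sees the ray r / f radians off the axis. A picture is of the moment at which its call begins: read the wrist's pose just before it. camera_params takes no time and is no camera call.
- r.sign_off(): hands the job in; it is judged then, once.
The state is a dict: "clock": time; "joint_positions": joint angles; "qvel": joint speeds; "effort": joint torques, N m; "ee_pos": TCP position; "tool_rot": TCP orientation; "ft_force": force on the tool from outside, world axes, zero at the start; "torque": the same for the moment, N m; "gripper_width": finger opening in m; "finger_force": force on a finger pad.
Only numpy, scipy, OpenCV 4.12 (cv2) and the standard library are available. Lean on these libraries where they do the work, as an engineer would, in place of code of your own. Each camera call takes 0.05 s, during which the arm holds its last target. There are 200 camera calls.

### The job

Planer knives are waiting, so get the flat sharpening stone running: lift the round steel lid off the stone by its black knob and set it down gently, knob up, in the middle of the black rubber mat, and let go of it. Then, with the gripper's fingers, turn the red start switch clockwise from off (white mark), past lamp (yellow) and run (blue), all the way to start (green), and hold it there against its spring while the stone comes up to speed: you finish still holding the switch at start. Do not turn the switch while the lid is over the stone, and leave everything else on the bench where it is.

Things in the scene. Friction and masses are not known exactly. Their poses are not given: they have to be found in the camera images.
- sharpener: green bench sharpener, fixed, 310 x 390 mm, deck 110 mm high, on the left or right half of the bench (the mat on the other). Origin under its centre; +x to its back (light bar there, 152 mm high), +y to its left. Lid at x 0, y +80 mm; switch axis at x -30, y -115. A steel tool-rest bar behind the stone (x +128, y -8 to +168 mm) reaches 171 mm up. Buttons on its console are not used
- stone_top (a point): centre of the top of the round tan stone (150 mm wide, 128 mm above the bench), under the lid
- stone_lid: loose steel lid, 192 mm wide, 28 mm high, open below, 0.3 to 0.6 kg, resting on the deck (rim 110 mm above the bench) around a lip; the stone stands 18 mm up inside it, so raise it 25 mm before moving it sideways. Origin: centre of its lower rim, z up. Black knob in its middle: 32 mm wide from 45 to 61 mm above the origin, top at 66, stem below 16 mm wide
- mat: black rubber mat lying flat on the bench, 280 (x) x 300 (y) mm, 4 mm thick, fixed, empty. Origin under its centre, z up, so that its top is at z 4 mm
- start_switch (a joint): switch angle in rad, growing clockwise seen from above, 0 at the start. 0 = off (white mark), 0.5 = lamp (yellow), 1.0 = run (blue): detents in which it stays (about 0.1 Nm to leave). Past run a spring of about 0.15 Nm pushes back, up to the end stop at 1.5 = start (green mark); start is made from 1.35 on. Let go, it springs back to run
- switch_handle: red bar handle of the switch, 54 x 12 mm, from 8 to 37 mm above the console plate, on a black skirt 54 mm wide, 8.5 mm high. Origin on the vertical switch axis at the plate (120 mm above the bench), z up; +x is where the white-striped end of the bar points. Held by its long sides it turns with the gripper about this axis
- wax_tin: small yellow round tin, 46 mm wide, 28 mm high, on the front left corner of the sharpener's deck; origin under its centre
- wrench: steel wrench, 170 mm long, flat on the bench in front of the sharpener; origin under its middle
- brush: hand brush, 170 mm long, flat on the bench behind the mat; origin under its middle
- oil_can: red oil can with a brass spout, 60 mm wide, 150 mm high, in front of the mat; origin under its centre
- offcut: wooden offcut 50 x 140 x 24 mm on the bench in front of the mat; origin under its centre
- mug: blue mug 80 mm wide, 90 mm high, at the right end of the bench; origin under its centre
- jar: amber jar with a black cap, 72 mm wide, 95 mm high, at the left end of the bench; origin under its centre
Mind the look-alikes: they are no part of the job. What is shaped like the stone_lid but purple or turquoise is not meant.

How it is judged:
On the way, in this order (a step that is already met when the one before it is completed fails the run):
1. the lid lies flat, knob up, in the middle of the mat, let go and at rest (x of stone_lid in the frame of mat between -0.045 and 0.045 m and y of stone_lid in the frame of mat between -0.055 and 0.055 m and z of stone_lid in the frame of mat below 0.008 m and angle between stone_lid's own z axis and vertical below 0.08 rad and contact force between stone_lid and the fingers below 0.3 N and contact force between stone_lid and the arm below 0.3 N and linear speed of stone_lid below 0.03 m/s), for 0.2 s.
2. the fingers hold the switch at start (value of joint start_switch above 1.35 rad and contact force between switch_handle and the fingers above 0.5 N), for 0.5 s.
At the end, for the whole second after the job is handed in: The fingers press on the switch handle and hold the switch at start (1.35 rad or more); the lid rests on the mat, knob up and level, its centre within 45 mm (along x) and 55 mm (along y) of the mat's centre, touched by no part of the robot (all of step 1 and all of step 2); the arm keeps its last pose, push and grip.
It fails at once if the switch is turned while the lid is over the stone (value of joint start_switch above 0.3 rad and horizontal distance between stone_lid and stone_top below 0.1 m).
It fails at once if the lid is dropped: it comes down on the bench or mat faster than 0.6 m/s (height (world z) of stone_lid below 0.025 m and linear speed of stone_lid above 0.6 m/s).
It fails at once if something else on the bench is moved by more than 30 mm (distance of any of wax_tin, wrench, brush, oil_can, offcut, mug, jar from where it was at the start of the episode above 0.03 m).
It also fails if it takes over 56 s, if anything falls off the work surface, if the arm or the gripper's body presses on something with over 40 N, if the wrist force passes 120 N, or if a joint passes its speed limit or range.

## Working session

There is one attempt and no reset: what is moved stays moved. The work goes in short steps, Python scripts to look and compute and a tool call to move; the robot and the scene stay as the last step left them, time stands still between calls to the robot, and variables do not carry over. Pictures are saved under pics/ and viewed, at most 10 in all, crops included, and the job is handed in when it is done.

Besides the shell and the picture viewer there is one more tool, called after "Call:" in YAML: its name, and indented under it one key for each argument. play_rows: Moves the arm, as the interface text tells. Its arguments: {"type":"object","properties":{"targets":{"type":"array","items":{"type":"object","properties":{"slide":{"type":"array","items":{"type":"number"}},"turn":{"type":"array","items":{"type":"number"}},"grip":{"type":"number"}}}},"squeeze":{"type":"number"}},"required":["targets"]}

```bash
mkdir -p pics
cat > h.py <<'E'
import numpy as np, cv2
from workcell import r
from scipy.optimize import least_squares
def ray(name,px,P=None):
    p=r.camera_params(name) if P is None else P
    R=np.array(p["R"]);t=np.array(p["t"])
    d=R.T@np.array([(px[0]-p["cx"])/p["fx"],(px[1]-p["cy"])/p["fy"],1])
    return -R.T@t,d/np.linalg.norm(d)
def tri(rays):
    A=sum(np.eye(3)-np.outer(d,d) for o,d in rays);b=sum((np.eye(3)-np.outer(d,d))@o for o,d in rays)
    X=np.linalg.solve(A,b);return X,[np.linalg.norm((np.eye(3)-np.outer(d,d))@(X-o)) for o,d in rays]
def atz(ry,z): o,d=ry; return o+d*(z-o[2])/d[2]
def proj(name,X):
    p=r.camera_params(name);c=np.array(p["R"])@X+np.array(p["t"]);return c[0]/c[2]*p["fx"]+p["cx"],c[1]/c[2]*p["fy"]+p["cy"]
E
python3 - <<'E'
from h import *
for n in("scene","side"):
    im=r.read_camera(n);cv2.imwrite(f"pics/{n}0.png",im)
    p=r.camera_params(n);print(n,-np.array(p["R"]).T@np.array(p["t"]),p["fx"])
print(r.camera_params("wrist"));print(r.sense())
a=cv2.imread("pics/scene0.png");b=cv2.imread("pics/side0.png")
E
```

```text
scene [ 1.30631047 -0.5880752   1.31256756] 360.61927293315057
side [0.41282652 1.25234738 1.28932481] 496.00204707140665
{'fx': 297.3186396354542, 'fy': 297.3186396354542, 'cx': 251.58495933675127, 'cy': 190.93440795482584, 'mount': array([[-7.23166413e-04, -9.55546613e-01, -2.94839187e-01,
         7.62573749e-02],
       [ 9.99999695e-01, -6.03926468e-04, -4.95477896e-04,
        -1.39705631e-03],
       [ 2.95391036e-04, -2.94839456e-01,  9.55546759e-01,
        -1.42835485e-01],
       [ 0.00000000e+00,  0.00000000e+00,  0.00000000e+00,
         1.00000000e+00]])}
{'clock': 0.1, 'joint_positions': array([ 1.26413528,  0.32173868, -0.07009353,  1.45156848,  0.02258922,
        1.37080711, -0.05690875]), 'qvel': array([ 7.12015290e-04, -2.38130882e-03, -5.75017985e-05, -2.48440762e-03,
        1.09359154e-03, -5.57636303e-04,  2.62909500e-03]), 'effort': array([ 1.68895212e-05, -4.94875932e+01, -3.83972554e-01, -3.15207839e+01,
        1.29955838e-02,  7.44644698e-03,  3.69762665e-05]), 'ee_pos': array([ 0.20474604, -0.61639335,  0.2303318 ]), 'tool_rot': array([-8.48778514e-04,  9.87164169e-01,  1.59706456e-01, -1.78539465e-04]), 'ft_force': array([0.28878264, 0.50765576, 0.02539269]), 'torque': array([-0.07748887, -0.01291794, -0.03740734]), 'finger_force': 0.0, 'gripper_width': 0.08534950069458527}
```

View pics/scene0.png

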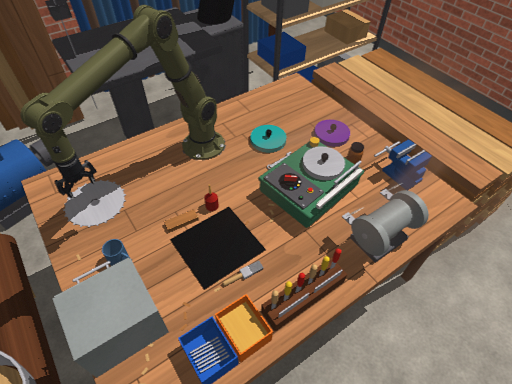

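View pics/side0.png

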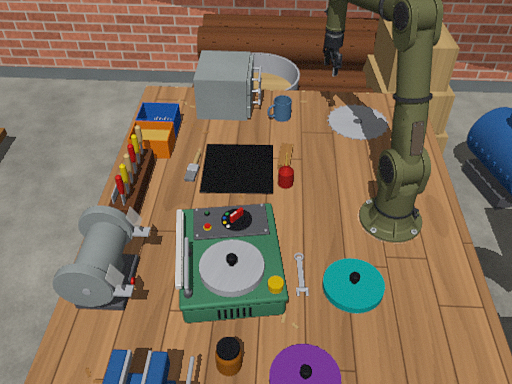

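Lid candidates are the steel disc on the sharpener (scene 323,160; side 232,265), the turquoise one (scene 268,135; side 353,284) and the purple one (scene 332,132; side 305,375). The steel one on the green sharpener fits the description. The black mat is at scene 218,245 and side 237,168. The red switch is at scene 290,180 and side 236,216. I'll confirm in an enlarged crop.

Run:
```python
import cv2,numpy as np
a=cv2.imread("pics/scene0.png")[130:230,255:370];b=cv2.imread("pics/side0.png")[195:325,170:300]
a=cv2.resize(a,None,fx=3.4,fy=3.4,interpolation=2);b=cv2.resize(b,None,fx=3,fy=3,interpolation=2)
c=np.zeros((400,790,3),np.uint8);c[:340,:391]=a[:340,:391];c[:390,395:785]=b;cv2.imwrite("pics/crop1.png",c)
```

```text
(no output)
```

View pics/crop1.png

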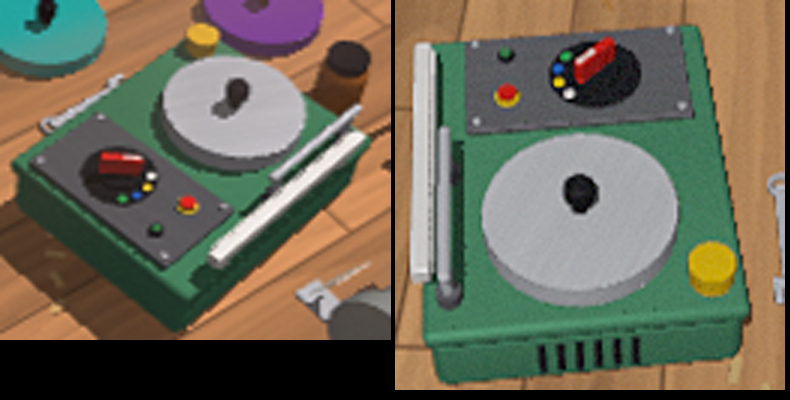

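The crop confirms it: the steel lid sits on the green sharpener with its knob at scene (324.7,156.8) / side (231.7,259). The switch handle is at scene (290.9,177.6) / side (236.7,215).

Run:
```python
from h import *
np.set_printoptions(precision=4,suppress=True)
for n,a,b in(("knob",(324.7,156.8),(231.7,259)),("switch",(290.9,177.6),(236.7,215))):
    print(n,*tri([ray("scene",a),ray("side",b)]))
for n in("scene","side"):
    im=r.read_camera(n);m=(im.max(2)<45).astype(np.uint8)
    k,l,s,c=cv2.connectedComponentsWithStats(m)
    q=np.array((218,245) if n=="scene" else (237,168));i=l[q[1],q[0]]
    box=cv2.minAreaRect(np.argwhere(l==i)[:,::-1].astype(np.float32))
    h=cv2.convexHull(np.argwhere(l==i)[:,::-1].astype(np.int32));e=cv2.approxPolyDP(h,6,True)[:,0]
    P=[atz(ray(n,x),.004)[:2] for x in e];print(n,e.tolist(),np.array(P).tolist(),np.mean(P,0))
```

```text
knob [0.5347 0.344  0.1612] [np.float64(0.0012972261108462157), np.float64(0.0012972261108461682)]
switch [0.5369 0.1493 0.1434] [np.float64(0.0010724676906679232), np.float64(0.0010724676906679557)]
scene [[264, 249], [204, 288], [171, 239], [228, 207]] [[0.6977210758477163, -0.1037927141343955], [0.7075085394537156, -0.39454750359818536], [0.4362470897569438, -0.4007334941015367], [0.42718773979793323, -0.11160707901506361]] [ 0.5672 -0.2527]
side [[272, 193], [200, 191], [207, 145], [272, 145]] [[0.4278151376093931, -0.1080967664235084], [0.7001392381484962, -0.10375890179857605], [0.709817950856203, -0.38590777958183753], [0.4373138764012083, -0.40180807550923725]] [ 0.5688 -0.2499]
```

Call:
play_rows:
  targets:
    - {"slide":[30,36,16],"turn":[0,0,0],"grip":1}
    - {"slide":[60,72,32],"turn":[0,0,0],"grip":1}
    - {"slide":[90,108,48],"turn":[0,0,0],"grip":1}
    - {"slide":[120,144,64],"turn":[0,0,0],"grip":1}
    - {"slide":[150,180,80],"turn":[0,0,0],"grip":1}

```text
clock: 0.7
ee_pos: [0.3558, -0.4351, 0.3119]
tool_rot: [0.0, 0.987, 0.16, -0.0]
ft_force: [0.5, -0.4, 0.5]
gripper_width: 0.0856
finger_force: 0.0
```

Call:
play_rows:
  targets:
    - {"slide":[25,41,10],"turn":[0,0,0],"grip":1}
    - {"slide":[50,82,20],"turn":[0,0,0],"grip":1}
    - {"slide":[75,123,30],"turn":[0,0,0],"grip":1}
    - {"slide":[100,164,40],"turn":[0,0,0],"grip":1}
    - {"slide":[125,205,50],"turn":[0,0,0],"grip":1}

```text
clock: 1.2
ee_pos: [0.4805, -0.23, 0.3618]
tool_rot: [0.0, 0.987, 0.16, 0.0]
ft_force: [1.3, -0.3, -0.3]
gripper_width: 0.0856
finger_force: 0.0
```

Call:
play_rows:
  targets:
    - {"slide":[4,48,0],"turn":[0,0,0],"grip":1}
    - {"slide":[8,96,0],"turn":[0,0,0],"grip":1}
    - {"slide":[12,144,0],"turn":[0,0,0],"grip":1}
    - {"slide":[16,192,0],"turn":[0,0,0],"grip":1}
    - {"slide":[20,240,0],"turn":[0,0,0],"grip":1}

```text
clock: 1.7
ee_pos: [0.4996, 0.0101, 0.3614]
tool_rot: [0.0, 0.987, 0.16, 0.0]
ft_force: [1.2, 0.7, 0.2]
gripper_width: 0.0855
finger_force: 0.0
```

Call:
play_rows:
  targets:
    - {"slide":[0,48,0],"turn":[0,0,0],"grip":1}
    - {"slide":[0,96,0],"turn":[0,0,0],"grip":1}
    - {"slide":[0,144,0],"turn":[0,0,0],"grip":1}
    - {"slide":[0,192,0],"turn":[0,0,0],"grip":1}
    - {"slide":[0,240,0],"turn":[0,0,0],"grip":1}

```text
clock: 2.2
ee_pos: [0.4997, 0.2497, 0.3616]
tool_rot: [0.0, 0.987, 0.159, 0.0]
ft_force: [1.1, 0.1, -0.2]
gripper_width: 0.0856
finger_force: 0.0
```

```bash
cat >> h.py <<'E'
from scipy.spatial.transform import Rotation as Ro
def pose(s): q=s["tool_rot"];return Ro.from_quat([q[1],q[2],q[3],q[0]]).as_matrix(),np.array(s["ee_pos"])
def wray(px,R,t):
    p=r.camera_params("wrist");M=p["mount"];v=np.array([px[0]-p["cx"],px[1]-p["cy"]])/p["fx"];a=np.linalg.norm(v)
    d=np.r_[v/a*np.sin(a),np.cos(a)];return t+R@M[:3,3],R@M[:3,:3]@d
def wproj(X,R,t):
    p=r.camera_params("wrist");M=p["mount"];c=M[:3,:3].T@(R.T@(X-t)-M[:3,3]);a=np.arctan2(np.hypot(c[0],c[1]),c[2]);u=c[:2]/np.hypot(c[0],c[1])*a*p["fx"];return u[0]+p["cx"],u[1]+p["cy"]
def shot(name):
    import json;s=r.sense();im=r.read_camera("wrist");cv2.imwrite(f"pics/{name}.png",im)
    json.dump([list(map(float,s["ee_pos"])),list(map(float,s["tool_rot"]))],open(f"pics/{name}.json","w"))
def wposef(name):
    import json;a,b=json.load(open(f"pics/{name}.json"));return pose({"tool_rot":b,"ee_pos":a})
E
python3 - <<'E'
from h import *
shot("w1");R,t=wposef("w1")
im=cv2.imread("pics/w1.png")
for X in([.5347,.344,.163],[.5369,.1493,.143]): print(wproj(np.array(X),R,t))
cv2.imwrite("pics/w1b.png",cv2.resize(im,(768,576),interpolation=2))
E
```

```text
(np.float64(184.85830790499557), np.float64(115.03093550193752))
(np.float64(336.7874327519096), np.float64(161.69784419947874))
```

View pics/w1b.png

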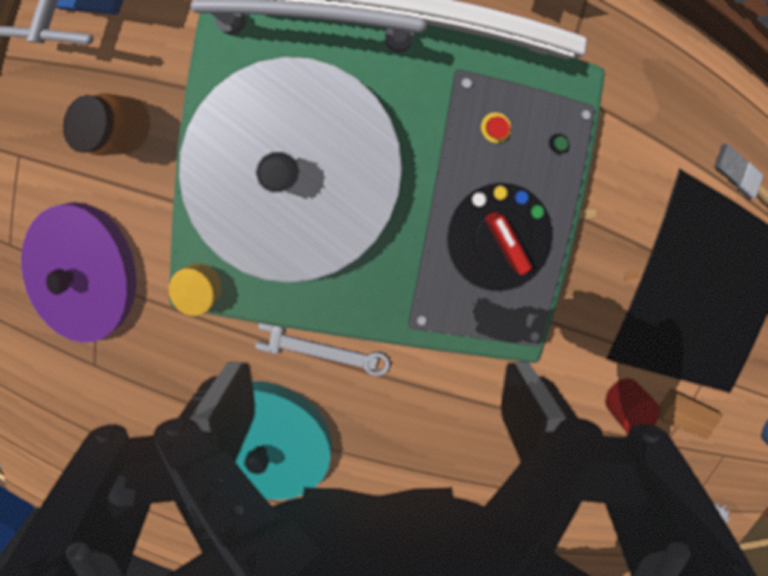

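The wrist view shows the knob at about (277,172), matching the projection. The red handle's striped end is at (492,217) and its far end at (523,270). The white mark is at (479,200) and the green at (537,212), all in 1.5x pixels.

Run:
```python
from h import *
np.set_printoptions(precision=4,suppress=True)
R,t=wposef("w1");f=lambda p,z:atz(wray(np.array(p)/1.5,R,t),z)
k=wray((184.7,114.7),R,t);print("knob",tri([k,ray("scene",(324.7,156.8)),ray("side",(231.7,259))]),tri([wray((338.5,162.3),R,t),ray("scene",(290.9,177.6)),ray("side",(236.7,215))]))
a,b=f((492,217),.157),f((523,270),.157);print("handle",a,b,(a+b)/2,np.degrees(np.arctan2(*(a-b)[1::-1])))
B=[f(p,.12) for p in((466,83),(586,114),(421,320))];print(B,[np.degrees(np.arctan2(*d[1::-1])) for d in(B[0]-B[1],B[0]-B[2])])
for p in((479,200),(501,193),(522,198),(537,212)):
    d=f(p,.1285)-(a+b)/2;print(np.degrees(np.arctan2(d[1],d[0])),np.linalg.norm(d[:2]))
print(f((500,237),.1285))
```

```text
knob (array([0.5347, 0.3443, 0.1613]), [np.float64(0.0003818724866642794), np.float64(0.0012188955799912896), np.float64(0.001411487758610867)]) (array([0.5371, 0.1484, 0.1438]), [np.float64(0.0012463267223836159), np.float64(0.0014847527896961839), np.float64(0.0011376295946151106)])
handle [0.554  0.1725 0.157 ] [0.5218 0.1303 0.157 ] [0.5379 0.1514 0.157 ] 52.61951582601654
[array([0.6555, 0.223 , 0.12  ]), array([0.6742, 0.1093, 0.12  ]), array([0.4409, 0.1891, 0.12  ])] [np.float64(99.37491778978934), np.float64(8.970321355321433)]
49.60068717905969 0.03794220901338495
18.693285863224144 0.039159685149555826
-10.121878535793774 0.04042638207555954
-36.969554590608794 0.0416147691978154
[0.5385 0.1507 0.1285]
```

Call:
play_rows:
  targets:
    - {"slide":[18,45,0],"turn":[0,0,0],"grip":1}
    - {"slide":[35,92,-10],"turn":[0,0,0],"grip":1}
    - {"slide":[35,95,-55],"turn":[0,0,0],"grip":1}
    - {"slide":[35,95,-100],"turn":[0,0,0],"grip":1}
    - {"slide":[35,95,-140],"turn":[0,0,0],"grip":1}

```text
clock: 2.75
ee_pos: [0.5343, 0.3433, 0.2187]
tool_rot: [0.0, 0.987, 0.16, -0.001]
ft_force: [0.5, 0.2, 0.5]
gripper_width: 0.0852
finger_force: 0.0
```

Call:
play_rows:
  targets:
    - {"slide":[0,0,-20],"turn":[0,0,0],"grip":1}
    - {"slide":[0,0,-30],"turn":[0,0,0],"grip":1}
    - {"slide":[0,0,-40],"turn":[0,0,0],"grip":1}
    - {"slide":[0,0,-50],"turn":[0,0,0],"grip":1}
    - {"slide":[0,0,-50],"turn":[0,0,0],"grip":1}

```text
clock: 3.25
ee_pos: [0.5349, 0.3428, 0.1708]
tool_rot: [0.0, 0.987, 0.16, -0.0]
ft_force: [0.0, -0.1, 0.8]
gripper_width: 0.0853
finger_force: 0.0
```

Call:
play_rows:
  targets:
    - {"slide":[0,1,-15],"turn":[0,0,0],"grip":1}
    - {"slide":[0,1,-30],"turn":[0,0,0],"grip":1}
    - {"slide":[0,1,-30],"turn":[0,0,0],"grip":0}
    - {"slide":[0,1,-30],"turn":[0,0,0],"grip":-0.5}
    - {"slide":[0,1,-30],"turn":[0,0,0],"grip":-1}
  squeeze: 60

```text
clock: 3.75
ee_pos: [0.5351, 0.3444, 0.1417]
tool_rot: [-0.0, 0.987, 0.16, 0.0]
ft_force: [-0.3, -0.4, -0.1]
gripper_width: 0.0438
finger_force: 0.0
```

Call:
play_rows:
  targets:
    - {"slide":[0,0,0],"turn":[0,0,0],"grip":-1}
    - {"slide":[0,0,0],"turn":[0,0,0],"grip":-1}
    - {"slide":[0,0,0],"turn":[0,0,0],"grip":-1}
    - {"slide":[0,0,0],"turn":[0,0,0],"grip":-1}
    - {"slide":[0,0,0],"turn":[0,0,0],"grip":-1}

```text
clock: 4.25
ee_pos: [0.5356, 0.3439, 0.1423]
tool_rot: [0.0, 0.987, 0.159, 0.001]
ft_force: [-0.7, -3.0, 4.7]
gripper_width: 0.03
finger_force: 59.7
```

Call:
play_rows:
  targets:
    - {"slide":[0,0,8],"turn":[0,0,0],"grip":-1}
    - {"slide":[0,0,20],"turn":[0,0,0],"grip":-1}
    - {"slide":[0,0,35],"turn":[0,0,0],"grip":-1}
    - {"slide":[0,0,55],"turn":[0,0,0],"grip":-1}
    - {"slide":[0,0,75],"turn":[0,0,0],"grip":-1}

```text
clock: 4.75
ee_pos: [0.5345, 0.3445, 0.2177]
tool_rot: [-0.0, 0.987, 0.16, -0.0]
ft_force: [1.1, 0.3, -4.5]
gripper_width: 0.0298
finger_force: 60.1
```

Call:
play_rows:
  targets:
    - {"slide":[0,0,15],"turn":[0,0,0],"grip":-1}
    - {"slide":[0,0,25],"turn":[0,0,0],"grip":-1}
    - {"slide":[0,0,25],"turn":[0,0,0],"grip":-1}
    - {"slide":[0,0,25],"turn":[0,0,0],"grip":-1}
    - {"slide":[0,0,25],"turn":[0,0,0],"grip":-1}

```text
clock: 5.25
ee_pos: [0.5345, 0.3436, 0.2401]
tool_rot: [0.0, 0.987, 0.16, -0.001]
ft_force: [-0.1, 0.1, -5.4]
gripper_width: 0.0296
finger_force: 60.1
```

Run:
```python
from h import *
shot("w2");a=cv2.imread("pics/w2.png");cv2.imwrite("pics/s2.png",np.hstack([cv2.resize(a,(400,300)),cv2.resize(r.read_camera("side"),(400,300))]))
```

```text
(no output)
```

View pics/s2.png

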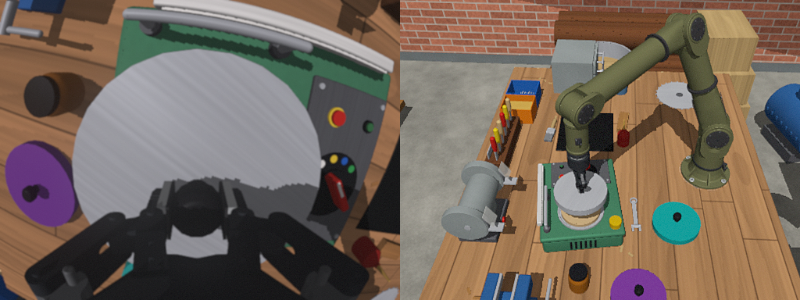

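The left wrist view shows the lid held level by its knob, and the side view shows the stone uncovered. I'll carry the lid to the mat now.

Call:
play_rows:
  targets:
    - {"slide":[1,-20,10],"turn":[0,0,0],"grip":-1}
    - {"slide":[3,-55,15],"turn":[0,0,0],"grip":-1}
    - {"slide":[5,-95,15],"turn":[0,0,0],"grip":-1}
    - {"slide":[8,-135,15],"turn":[0,0,0],"grip":-1}
    - {"slide":[10,-175,15],"turn":[0,0,0],"grip":-1}

```text
clock: 5.85
ee_pos: [0.5447, 0.1675, 0.2558]
tool_rot: [0.0, 0.987, 0.16, -0.0]
ft_force: [0.5, -0.7, -4.5]
gripper_width: 0.0295
finger_force: 60.4
```

Call:
play_rows:
  targets:
    - {"slide":[2,-42,0],"turn":[0,0,0],"grip":-1}
    - {"slide":[4,-84,0],"turn":[0,0,0],"grip":-1}
    - {"slide":[6,-126,0],"turn":[0,0,0],"grip":-1}
    - {"slide":[8,-168,0],"turn":[0,0,0],"grip":-1}
    - {"slide":[10,-210,0],"turn":[0,0,0],"grip":-1}

```text
clock: 6.35
ee_pos: [0.5545, -0.0424, 0.256]
tool_rot: [0.0, 0.987, 0.16, -0.0]
ft_force: [0.7, -0.6, -5.4]
gripper_width: 0.0302
finger_force: 60.4
```

Call:
play_rows:
  targets:
    - {"slide":[3,-42,0],"turn":[0,0,0],"grip":-1}
    - {"slide":[6,-84,0],"turn":[0,0,0],"grip":-1}
    - {"slide":[9,-126,0],"turn":[0,0,0],"grip":-1}
    - {"slide":[12,-166,0],"turn":[0,0,0],"grip":-1}
    - {"slide":[14,-198,0],"turn":[0,0,0],"grip":-1}

```text
clock: 6.85
ee_pos: [0.5682, -0.242, 0.2555]
tool_rot: [0.0, 0.987, 0.159, -0.001]
ft_force: [1.0, -0.4, -5.5]
gripper_width: 0.0298
finger_force: 60.4
```

Call:
play_rows:
  targets:
    - {"slide":[0,-12,-10],"turn":[0,0,0],"grip":-1}
    - {"slide":[0,-12,-40],"turn":[0,0,0],"grip":-1}
    - {"slide":[0,-12,-80],"turn":[0,0,0],"grip":-1}
    - {"slide":[0,-12,-115],"turn":[0,0,0],"grip":-1}
    - {"slide":[0,-12,-140],"turn":[0,0,0],"grip":-1}

```text
clock: 7.35
ee_pos: [0.5672, -0.2492, 0.1127]
tool_rot: [-0.002, 0.987, 0.16, -0.002]
ft_force: [-0.6, -0.3, -4.8]
gripper_width: 0.0301
finger_force: 60.4
```

Call:
play_rows:
  targets:
    - {"slide":[0,0,-18],"turn":[0,0,0],"grip":-1}
    - {"slide":[0,0,-36],"turn":[0,0,0],"grip":-1}
    - {"slide":[0,0,-52],"turn":[0,0,0],"grip":-1}
    - {"slide":[0,0,-65],"turn":[0,0,0],"grip":-1}
    - {"slide":[0,0,-68],"turn":[0,0,0],"grip":-1}

```text
clock: 7.85
ee_pos: [0.5677, -0.2501, 0.0463]
tool_rot: [-0.001, 0.987, 0.16, -0.001]
ft_force: [-0.2, -0.0, -4.6]
gripper_width: 0.03
finger_force: 60.4
```

Call:
play_rows:
  targets:
    - {"slide":[0,0,-2],"turn":[0,0,0],"grip":-1}
    - {"slide":[0,0,-4],"turn":[0,0,0],"grip":-1}
    - {"slide":[0,0,-6],"turn":[0,0,0],"grip":-1}
    - {"slide":[0,0,-8],"turn":[0,0,0],"grip":-1}
    - {"slide":[0,0,-9],"turn":[0,0,0],"grip":-1}

```text
clock: 8.35
ee_pos: [0.569, -0.251, 0.0395]
tool_rot: [0.0, 0.987, 0.16, 0.0]
ft_force: [0.6, 0.0, -4.9]
gripper_width: 0.03
finger_force: 60.4
```

Call:
play_rows:
  targets:
    - {"slide":[0,0,-1],"turn":[0,0,0],"grip":-1}
    - {"slide":[0,0,-2],"turn":[0,0,0],"grip":-1}
    - {"slide":[0,0,-3],"turn":[0,0,0],"grip":-1}
    - {"slide":[0,0,-4],"turn":[0,0,0],"grip":-1}
    - {"slide":[0,0,-4],"turn":[0,0,0],"grip":-1}

```text
clock: 8.85
ee_pos: [0.569, -0.2508, 0.0363]
tool_rot: [0.0, 0.987, 0.16, -0.0]
ft_force: [-3.3, 2.1, 4.0]
gripper_width: 0.0294
finger_force: 61.2
```

Contact, since the lid's weight has come off the wrist. I'll open, rise, and look.

Call:
play_rows:
  targets:
    - {"slide":[0,0,0],"turn":[0,0,0],"grip":-0.3}
    - {"slide":[0,0,0],"turn":[0,0,0],"grip":0.2}
    - {"slide":[0,0,0],"turn":[0,0,0],"grip":0.6}
    - {"slide":[0,0,0],"turn":[0,0,0],"grip":1}
    - {"slide":[0,0,0],"turn":[0,0,0],"grip":1}

```text
clock: 9.35
ee_pos: [0.5692, -0.251, 0.0354]
tool_rot: [0.0, 0.987, 0.16, 0.0]
ft_force: [-1.1, -0.5, 0.5]
gripper_width: 0.0847
finger_force: 0.0
```

Call:
play_rows:
  targets:
    - {"slide":[0,0,0],"turn":[0,0,0],"grip":1}
    - {"slide":[0,0,5],"turn":[0,0,0],"grip":1}
    - {"slide":[0,0,20],"turn":[0,0,0],"grip":1}
    - {"slide":[0,0,50],"turn":[0,0,0],"grip":1}
    - {"slide":[0,0,90],"turn":[0,0,0],"grip":1}

```text
clock: 9.85
ee_pos: [0.5679, -0.2504, 0.1258]
tool_rot: [-0.001, 0.987, 0.16, -0.001]
ft_force: [0.5, -0.9, 0.2]
gripper_width: 0.0855
finger_force: 0.0
```

Call:
play_rows:
  targets:
    - {"slide":[0,20,45],"turn":[0,0,0],"grip":1}
    - {"slide":[0,50,80],"turn":[0,0,0],"grip":1}
    - {"slide":[0,90,105],"turn":[0,0,0],"grip":1}
    - {"slide":[0,130,125],"turn":[0,0,0],"grip":1}
    - {"slide":[0,175,130],"turn":[0,0,0],"grip":1}

```text
clock: 10.35
ee_pos: [0.5703, -0.0749, 0.2598]
tool_rot: [0.002, 0.987, 0.159, 0.003]
ft_force: [1.6, 0.4, -0.4]
gripper_width: 0.0855
finger_force: 0.0
```

Run:
```python
from h import *
a=r.read_camera("scene");b=r.read_camera("side")
cv2.imwrite("pics/s3.png",np.hstack([cv2.resize(a[180:310,140:310],(400,306),interpolation=2),cv2.resize(b[100:230,160:330],(400,306),interpolation=2)]))
```

```text
(no output)
```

View pics/s3.png

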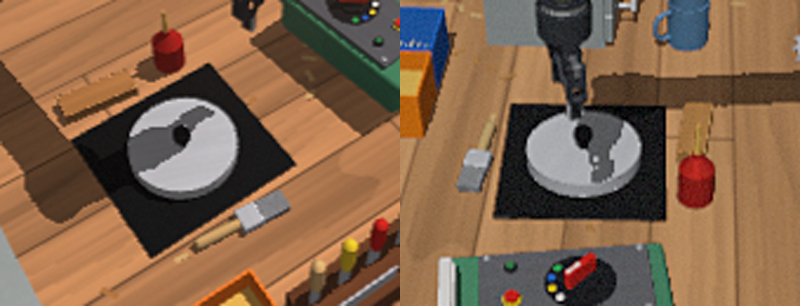

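The lid lies flat and centred on the mat in both views (scene crop 182,147; side crop 583,150). Next I'll turn the gripper to align with the switch while travelling there.

Call:
play_rows:
  targets:
    - {"slide":[-2,15,0],"turn":[0,0,8.48],"grip":1}
    - {"slide":[-4,30,0],"turn":[0,0,16.96],"grip":1}
    - {"slide":[-6,45,0],"turn":[0,0,25.44],"grip":1}
    - {"slide":[-8,60,0],"turn":[0,0,33.92],"grip":1}
    - {"slide":[-10,75,0],"turn":[0,0,42.4],"grip":1}

```text
clock: 10.95
ee_pos: [0.5589, -0.0001, 0.2565]
tool_rot: [0.001, 0.861, 0.509, 0.0]
ft_force: [1.1, 0.5, 0.6]
gripper_width: 0.0857
finger_force: 0.0
```

Call:
play_rows:
  targets:
    - {"slide":[-2,15,0],"turn":[0,0,8.48],"grip":1}
    - {"slide":[-4,30,0],"turn":[0,0,16.96],"grip":1}
    - {"slide":[-6,45,0],"turn":[0,0,25.44],"grip":1}
    - {"slide":[-8,60,0],"turn":[0,0,33.92],"grip":1}
    - {"slide":[-10,75,0],"turn":[0,0,42.4],"grip":1}

```text
clock: 11.45
ee_pos: [0.5489, 0.0748, 0.2565]
tool_rot: [0.001, 0.619, 0.786, 0.0]
ft_force: [0.1, -0.5, 0.2]
gripper_width: 0.0853
finger_force: 0.0
```

Call:
play_rows:
  targets:
    - {"slide":[-2,15,0],"turn":[0,0,8.48],"grip":1}
    - {"slide":[-4,30,0],"turn":[0,0,16.96],"grip":1}
    - {"slide":[-6,45,0],"turn":[0,0,25.44],"grip":1}
    - {"slide":[-8,60,0],"turn":[0,0,33.92],"grip":1}
    - {"slide":[-11,75,0],"turn":[0,0,42.4],"grip":1}

```text
clock: 11.95
ee_pos: [0.5379, 0.1497, 0.2564]
tool_rot: [0.001, 0.293, 0.956, -0.0]
ft_force: [-0.2, 0.4, 0.1]
gripper_width: 0.0853
finger_force: 0.0
```

Call:
play_rows:
  targets:
    - {"slide":[0,0,0],"turn":[0,0,8.48],"grip":1}
    - {"slide":[0,0,0],"turn":[0,0,16.96],"grip":1}
    - {"slide":[0,0,0],"turn":[0,0,25.44],"grip":1}
    - {"slide":[0,0,0],"turn":[0,0,33.92],"grip":1}
    - {"slide":[0,0,0],"turn":[0,0,42.4],"grip":1}

```text
clock: 12.45
ee_pos: [0.538, 0.149, 0.2563]
tool_rot: [0.001, -0.073, 0.997, -0.0]
ft_force: [-0.8, 0.1, 0.0]
gripper_width: 0.0854
finger_force: 0.0
```

Call:
play_rows:
  targets:
    - {"slide":[0,0,0],"turn":[0,0,8.48],"grip":1}
    - {"slide":[0,0,0],"turn":[0,0,16.96],"grip":1}
    - {"slide":[0,0,0],"turn":[0,0,25.44],"grip":1}
    - {"slide":[0,0,0],"turn":[0,0,33.92],"grip":1}
    - {"slide":[0,0,0],"turn":[0,0,42.4],"grip":1}

```text
clock: 12.95
ee_pos: [0.538, 0.149, 0.2563]
tool_rot: [0.0, -0.428, 0.904, -0.0]
ft_force: [-0.6, 0.3, -0.0]
gripper_width: 0.0855
finger_force: 0.0
```

Run:
```python
from h import *
shot("w4");R,t=wposef("w4");print(r.sense()["joint_positions"],t,np.degrees(np.arctan2(R[1,1],R[0,1])),R[:,2])
print(wproj(np.array([.5375,.15,.157]),R,t))
cv2.imwrite("pics/w4b.png",cv2.resize(cv2.imread("pics/w4.png"),(768,576),interpolation=2))
```

```text
[ 0.76887992  0.37897455 -1.34155576  1.61503156  0.37238759  1.44503999
  1.85690647] [0.53801524 0.14899746 0.25625067] 140.73592045439946 [ 7.83630402e-04 -5.33579555e-04 -9.99999551e-01]
(np.float64(252.14985714360333), np.float64(190.2222375923212))
```

View pics/w4b.png

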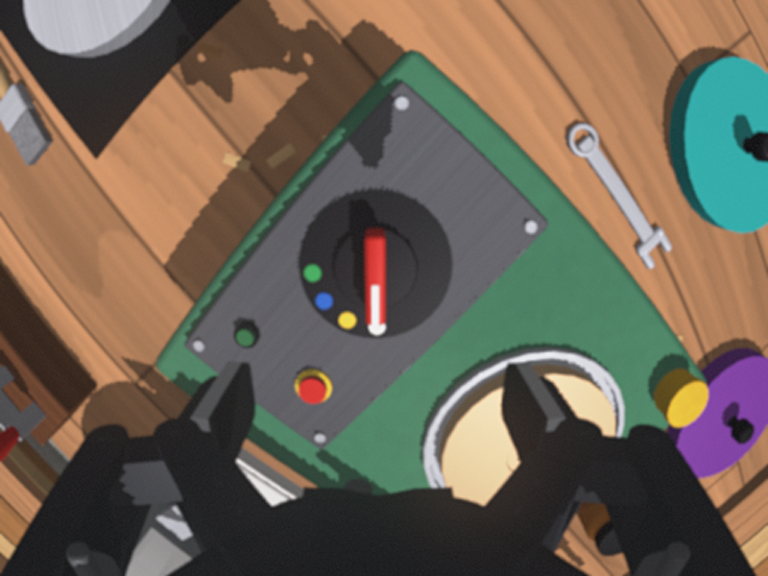

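The wrist view shows the red handle upright in the picture, running from (374,232) to (377,318), which is parallel to the pads. The stone is uncovered at lower right.

Run:
```python
from h import *
np.set_printoptions(precision=4,suppress=True)
R,t=wposef("w4");f=lambda p,z:atz(wray(np.array(p)/1.5,R,t),z)
a,b=f((374.5,233),.157),f((376.5,316),.157);d=b-a;print(a,b,(a+b)/2,np.linalg.norm(d),np.degrees(np.arctan2(d[1],d[0])))
print(f((375,262),.1285))
R1,t1=wposef("w1");print(tri([wray(np.array((375.5,274.5))/1.5,R,t),wray(np.array((507.5,243.5))/1.5,R1,t1)]))
```

```text
[0.52   0.1254 0.157 ] [0.5501 0.1638 0.157 ] [0.535  0.1446 0.157 ] 0.048783156868718675 51.956080393226884
[0.5349 0.1437 0.1285]
(array([0.5358, 0.146 , 0.1489]), [np.float64(0.0003524390434180523), np.float64(0.0003524390434181022)])
```

Call:
play_rows:
  targets:
    - {"slide":[-2,-2.5,-35],"turn":[0,0,0.7],"grip":1}
    - {"slide":[-2,-2.5,-70],"turn":[0,0,0.7],"grip":1}
    - {"slide":[-2,-2.5,-90],"turn":[0,0,0.7],"grip":1}
    - {"slide":[-2,-2.5,-100],"turn":[0,0,0.7],"grip":1}
    - {"slide":[-2,-2.5,-108],"turn":[0,0,0.7],"grip":1}

```text
clock: 13.5
ee_pos: [0.5362, 0.1466, 0.1475]
tool_rot: [0.0, -0.431, 0.903, -0.0]
ft_force: [0.3, 0.4, 1.1]
gripper_width: 0.0854
finger_force: 0.0
```

Call:
play_rows:
  targets:
    - {"slide":[0,0,-8],"turn":[0,0,0],"grip":1}
    - {"slide":[0,0,-15],"turn":[0,0,0],"grip":1}
    - {"slide":[0,0,-15],"turn":[0,0,0],"grip":0.4}
    - {"slide":[0,0,-15],"turn":[0,0,0],"grip":0}
    - {"slide":[0,0,-15],"turn":[0,0,0],"grip":-0.3}
  squeeze: 30

```text
clock: 14.0
ee_pos: [0.5363, 0.1468, 0.1329]
tool_rot: [0.0, -0.431, 0.902, -0.0]
ft_force: [0.9, 0.8, 0.4]
gripper_width: 0.0444
finger_force: 0.0
```

Call:
play_rows:
  targets:
    - {"slide":[0,0,0],"turn":[0,0,0],"grip":-0.5}
    - {"slide":[0,0,0],"turn":[0,0,0],"grip":-0.7}
    - {"slide":[0,0,0],"turn":[0,0,0],"grip":-1}
    - {"slide":[0,0,0],"turn":[0,0,0],"grip":-1}
    - {"slide":[0,0,0],"turn":[0,0,0],"grip":-1}

```text
clock: 14.5
ee_pos: [0.5374, 0.1457, 0.1328]
tool_rot: [0.001, -0.431, 0.903, -0.001]
ft_force: [3.7, -3.3, 0.8]
gripper_width: 0.0114
finger_force: 33.6
```

Call:
play_rows:
  targets:
    - {"slide":[1,-1,0],"turn":[0,0,0],"grip":-1}
    - {"slide":[1,-1,0],"turn":[0,0,-7],"grip":-1}
    - {"slide":[1,-1,0],"turn":[0,0,-14],"grip":-1}
    - {"slide":[1,-1,0],"turn":[0,0,-21],"grip":-1}
    - {"slide":[1,-1,0],"turn":[0,0,-28],"grip":-1}
  squeeze: 80

```text
clock: 15.0
ee_pos: [0.5375, 0.1456, 0.1329]
tool_rot: [0.001, -0.198, 0.98, -0.0]
ft_force: [2.1, -1.5, 3.8]
gripper_width: 0.0106
finger_force: 79.9
```

Call:
play_rows:
  targets:
    - {"slide":[0,0,0],"turn":[0,0,-6],"grip":-1}
    - {"slide":[0,0,0],"turn":[0,0,-12],"grip":-1}
    - {"slide":[0,0,0],"turn":[0,0,-18],"grip":-1}
    - {"slide":[0,0,0],"turn":[0,0,-24],"grip":-1}
    - {"slide":[0,0,0],"turn":[0,0,-30],"grip":-1}

```text
clock: 15.5
ee_pos: [0.5375, 0.1456, 0.1329]
tool_rot: [0.001, 0.062, 0.998, -0.0]
ft_force: [2.9, -2.3, 3.1]
gripper_width: 0.0103
finger_force: 79.9
```

Call:
play_rows:
  targets:
    - {"slide":[0,0,0],"turn":[0,0,-7],"grip":-1}
    - {"slide":[0,0,0],"turn":[0,0,-14],"grip":-1}
    - {"slide":[0,0,0],"turn":[0,0,-20],"grip":-1}
    - {"slide":[0,0,0],"turn":[0,0,-25],"grip":-1}
    - {"slide":[0,0,0],"turn":[0,0,-28],"grip":-1}

```text
clock: 16.0
ee_pos: [0.5376, 0.1456, 0.133]
tool_rot: [0.001, 0.301, 0.954, -0.0]
ft_force: [1.9, -2.3, 4.9]
gripper_width: 0.0108
finger_force: 80.8
```

Run:
```python
from h import *
shot("w5");s=r.sense();R,t=wposef("w5");print(s["torque"],s["ft_force"],np.degrees(np.arctan2(R[1,1],R[0,1])),s["joint_positions"])
a=r.read_camera("scene");b=r.read_camera("side");w=cv2.imread("pics/w5.png")
cv2.imwrite("pics/s5.png",np.hstack([cv2.resize(w[60:300,100:400],(450,360),interpolation=2),cv2.resize(a[140:270,170:330],(350,360),interpolation=2)]))
```

```text
[-0.59439749 -0.63643602  0.77835287] [ 3.65111336 -1.81594152  2.3143313 ] 54.989780468375194 [ 0.49626783  0.32630698 -0.94300618  1.78349219  0.2864916   1.1755902
  0.42593167]
```

View pics/s5.png

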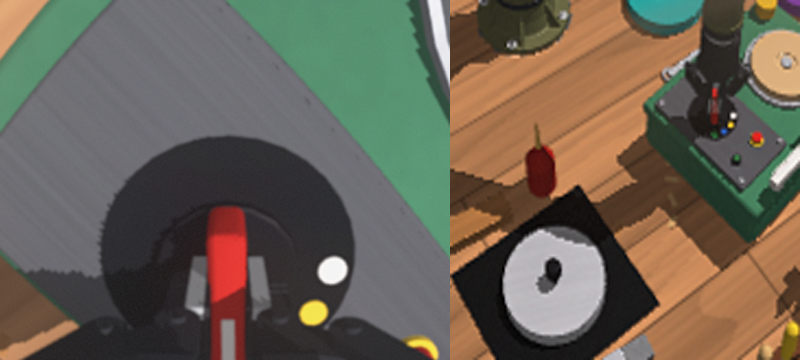

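The handle is clamped between the pads, turned 86° from off with torque against the stop. The lid is still centred on the mat. I'll hold for over 0.5 s and then hand in.

Call:
play_rows:
  targets:
    - {"slide":[0,0,0],"turn":[0,0,0],"grip":-1}
    - {"slide":[0,0,0],"turn":[0,0,0],"grip":-1}
    - {"slide":[0,0,0],"turn":[0,0,0],"grip":-1}
    - {"slide":[0,0,0],"turn":[0,0,0],"grip":-1}
    - {"slide":[0,0,0],"turn":[0,0,0],"grip":-1}

```text
clock: 16.65
ee_pos: [0.5375, 0.1455, 0.1329]
tool_rot: [0.001, 0.299, 0.954, 0.0]
ft_force: [3.0, -3.4, 4.7]
gripper_width: 0.0103
finger_force: 80.4
```

Call:
play_rows:
  targets:
    - {"slide":[0,0,0],"turn":[0,0,0],"grip":-1}
    - {"slide":[0,0,0],"turn":[0,0,0],"grip":-1}
    - {"slide":[0,0,0],"turn":[0,0,0],"grip":-1}
    - {"slide":[0,0,0],"turn":[0,0,0],"grip":-1}
    - {"slide":[0,0,0],"turn":[0,0,0],"grip":-1}

```text
clock: 17.15
ee_pos: [0.5375, 0.1456, 0.1329]
tool_rot: [0.001, 0.299, 0.954, 0.0]
ft_force: [2.3, -2.8, 5.8]
gripper_width: 0.0106
finger_force: 80.5
```

```bash
python3 -c "
from h import *
s=r.sense();R,t=pose(s);print(s['torque'],np.degrees(np.arctan2(R[1,1],R[0,1])),s['finger_force']);print(r.sign_off())"
```

```text
[-0.70446504 -0.43173234  0.68972004] 55.18547209089472 80.45911431312561
the job is handed in; nothing more can be done
None
```

I set the lid down knob up in the middle of the mat and handed the job in with the fingers holding the switch at start, turned about 86° (1.5 rad) from off; sign-off gave no verdict.

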